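Unlock the jack press and hold it at the third click

TASK

Take the socket key out of its stand, put it on the bar-headed lock screw of the jack press and turn the screw anticlockwise until its latch arm has swung well clear of the lever, close to its stop, then leave the key standing on the screw; move the latch with the key only, not with the fingers. Then push the press's ratchet lever down exactly three clicks, never a fourth, and finish while still pressing on its handle with the fingers, so that it stays held at the third click. Leave the router, the screwdriver and the roll of tape where they are.

Things in the scene. Friction and masses are not known exactly. Their poses are not given: they have to be found in the camera images.
- press: grey bench press for network jacks, fixed to the table. Origin on the table; its y runs along the lever from handle (-y) to hinge (+y), z up. In this frame, mm: base plate x -115 to 65, y -150 to 180, 12 thick; hinge axis along x at y 55, z 75, posts 90 high; pawl post at y 166, 96 high; lock screw's upright axis at x -85, y -15; nest with the white jack under the lever at y -50
- lever (a joint): ratchet lever, rad: 0 raised (start), grows as the handle goes down, stop 0.66. Clicks come every 0.16 (26 mm at the handle), at about 0.12, 0.28, 0.44, 0.60: the push rises to 10 to 15 N on each tooth, then falls to nothing at the click as the lever jumps some 5 mm ahead into a notch at about 0.15, 0.31, 0.47 (near level), 0.63, from which it does not come back up; it is easy for the next few mm. The latch locks it before the first click
- paddle (a point): middle of the upper face of the lever's handle, a flat black paddle 60 long along the lever, 26 wide, 14 mm thick, 160 mm from the hinge axis; this point is about 156 mm above the table at the start and about 85 mm at the third click. It is pushed down from above
- latch (a joint): the lock screw with its latch arm, rad: 0 with the arm under the lever's leg (locked); it grows as the screw is turned anticlockwise seen from above; stop at 1.35. Starts between 0 and 0.15. Stiff: about 0.06 N m of friction; the key's slot has about 0.2 rad of play on the bar
- screw_head (a point): middle of the top of the lock screw's bar head, on its upright axis, 65 mm above the table. Head: steel bar 20 long, 7 wide, 9 mm high, on a flange 34 mm across on which the key's foot comes to rest. x runs along the bar and the latch arm (14 wide, 6 thick, level with the flange, reaching 96 mm from the axis to +x); z up
- key_grip (a point): point on the loose socket key's axis, 62 mm above its foot. Key 88 mm tall, 60 to 120 g, upright in its stand: black grip 22 mm square from 24 mm above the foot to the top; steel foot 26 mm square with a slot 11 wide, 12 deep right through it, open below. x runs along the slot, y square to it (the grip's faces look along x and y), z up
- stand: aluminium stand of the key, fixed on the table: 50 mm square block 22 mm high with a 30 mm square pocket, 10 mm thick floor. Origin at the centre of its underside
- router: bystander: black router, 100 x 160 x 28 mm, with two upright aerials 110 mm high, beyond the press. Origin under its centre
- driver: bystander: screwdriver lying on the table. Origin under its middle
- tape: bystander: roll of tape, 70 mm across, 18 mm high, flat on the table. Origin under its centre

How it is judged (in metres and radians):
On the way, in this order (a step that is already met when the one before it is completed fails the run):
1. the lock screw has been turned with the key and the latch is clear (value of joint latch above 0.9 rad), for 0.1 s.
2. the key stands on the screw, let go (contact force between the fingers and key below 0.1 N and horizontal distance between key_grip and screw_head below 0.015 m and angle between key_grip's own z axis and vertical below 0.2 rad), for 0.2 s.
3. the lever has passed its first click under the fingers (value of joint lever between 0.13 and 0.29 rad).
4. the lever is pressed at the third click (value of joint lever between 0.45 and 0.595 rad and contact force between the fingers and lever above 1 N), for 0.2 s.
At the end, for the whole second after the job is handed in: The lever sits at its third click (joint 0.45 to 0.595) with the fingers still pressing on it with more than 1 N through the last second; the latch is swung clear (joint over 0.9); the key stands let go on the screw, its foot down on the flange (within 15 mm of the axis, tilt under 0.2 rad) (all of step 2 and all of step 4 and value of joint latch above 0.9 rad and height (world z) of key_grip between 0.112 and 0.126 m); the arm keeps its last pose, push and grip.
It fails at once if the lever was pushed over a fourth click (value of joint lever above 0.61 rad).
It fails at once if the latch was pushed with the fingers instead of the key (contact force between the fingers and latch above 1 N).
It fails at once if a bystander was disturbed (distance of any of router, driver, tape from where it was at the start of the episode above 0.03 m).
It also fails if it takes over 72 s, if anything falls off the work surface, if the arm or the gripper's body presses on something with over 40 N, if the wrist force passes 120 N, or if a joint passes its speed limit or range.

ROBOT

A 6-joint arm with a two-finger parallel gripper is mounted at the origin on the work surface. World frame = base frame: x ahead of the robot, y to its left, z up, the work surface at z = 0. Lengths are in mm, angles in rad, forces in N, time in s.
With the tool pointing down it reaches from about 325 to 850 mm from the base axis. Payload 15.5 kg.
Tool frame: the origin (TCP) lies midway between the tips of the shut fingers; the grasp point (between the pads) lies hold_point_z behind it (hold_point_z is the distance from the TCP to the grasp point, in mm); z points along the fingers, y is the line along which they close (so a half turn about z gives the same grasp; the last joint's range is limited). The gripper opens to 91 mm and grips with 3 to 60 N. Pads are 32 mm wide; open, the fingers measure 118 mm over their backs; the gripper's body (76 mm by 178 mm) begins 60 mm behind the grasp point.
Start: joints at [-1.308, 0.494, 1.345, -0, 1.302, -0.096], TCP at [218.885, -585.419, 213.915] pointing down, gripper open.
Joint ranges: [-2.91, 2.91], [-0.82, 2.16], [0.22, 2.67], [-1.22, 4.37], [0.12, 2.79], [-3.08, 3.08]. Speed limits (rad/s): [1.89, 1.89, 2.57, 3.01, 3.01, 3.01].

INTERFACE

Orientations are given as a unit quaternion [x, y, z, w].
In Python, from rig import state, snapshot, close_job, hold_point_z gives the robot as it stands. The module is installed in compiled form; this text tells all that it offers.
- The arm moves only by the shell command python3 -m creep 'ROWS'. ROWS is JSON, a list of rows, each a list of 7 numbers: the shift along the tool's x, y, z in m, then the turn, a rotation vector about the tool's x, y, z in rad, then the opening in per cent of the stroke, from 0 (shut) to 100 (fully open). A call has exactly 10 rows; each row shifts and turns the commanded pose from where the row before left it, along the tool's axes as they then stand; what a row does not reach is not made up. A row lasts 1/10 s, in which the tool goes at most 50 mm and 8.59 degrees, less where a joint would pass 70% of its speed; a pose out of reach is approached as far as the arm can. A call with a gripper value outside its range is refused whole. The fingers move at their own pace and stop on an object; the grip force is fixed at half the most. Time passes only in rows, so rows that do not move let the fingers close, or fill a call up. It gives the time, the measured TCP pose, the force, the opening and the grip force at its end, in the units of the state.
- state(): the state, without advancing time (a new reading comes with each control period).
- snapshot(name): name is "side" or "top" or "wrist"; returns a dict with "img" (400x640x3 uint8, red, green, blue), "fov_y" (degrees; the focal length in pixels is half the picture's height over the tangent of half this angle, whatever the lens; pixels are square), "cx", "cy" (the principal point, pixels), "k1" (the pictures are not rectified: a ray, as slopes to the right and down, at radius r is drawn at 1 + k1 r^2 times it, then the intrinsics apply), "T" (4x4, takes a point from camera to world coordinates). Camera axes: x right, y down, z forward; pixel columns grow to the right and rows downward; lengths in mm; the calibration is good to about 2 mm. A picture is of the moment at which its call begins. There is no depth.
- close_job(): hands the job in; it is judged then, once.
The state is a dict: "t": time; "joint_positions": joint angles; "joint_velocities": joint speeds; "tau": joint torques, N m; "tool_pos": TCP position; "eef_rot": TCP orientation; "wrist_force": force on the tool from outside, world axes, zero at the start; "moment": the same for the moment, N m; "grip_width": finger opening in mm; "gripper_force": force on a finger pad.
Only numpy, scipy, OpenCV 4.12 (cv2) and the standard library are available. Lean on these libraries where they do the work, as an engineer would, in place of code of your own. Each camera call takes 0.05 s, during which the arm holds its last target. There are 200 camera calls.

## Working session

There is one attempt and no reset: what is moved stays moved. The work goes in short steps, Python scripts to look and compute and a shell command to move; the robot and the scene stay as the last step left them, time stands still between calls to the robot, and variables do not carry over. Pictures are saved under pics/ and viewed, at most 10 in all, crops included, and the job is handed in when it is done.

```bash
mkdir -p pics; cat > h.py <<'E'
import numpy as np, cv2
from rig import state, snapshot, hold_point_z
def cam(s):
    f=200/np.tan(np.radians(s["fov_y"])/2); return f
def ray(s,u,v):
    f=cam(s); d=np.array([(u-s["cx"])/f,(v-s["cy"])/f]); x=d.copy()
    for _ in range(30): x=d/(1+s["k1"]*(x@x))
    T=np.array(s["T"]); r=T[:3,:3]@np.array([x[0],x[1],1]); return T[:3,3],r/np.linalg.norm(r)
def onz(s,u,v,z):
    o,r=ray(s,u,v); return o+r*(z-o[2])/r[2]
def proj(s,P):
    T=np.array(s["T"]); p=T[:3,:3].T@(np.array(P,float)-T[:3,3]); x=p[:2]/p[2]
    return x*(1+s["k1"]*(x@x))*cam(s)+[s["cx"],s["cy"]]
def snap(n,fn):
    s=snapshot(n); np.save("pics/"+fn+".npy",s,allow_pickle=True); cv2.imwrite("pics/"+fn+".png",s["img"][...,::-1]); return s
def load(fn): return np.load("pics/"+fn+".npy",allow_pickle=True).item()
E
python3 - <<'E'
from h import *
print(hold_point_z, state())
for n in("side","top"):
    s=snap(n,n+"0"); print(n,s["fov_y"],s["cx"],s["cy"],s["k1"],np.round(s["T"],3).tolist())
E
```

```text
18.8 {'t': 0.0, 'joint_positions': array([-1.30849564e+00,  4.94188678e-01,  1.34615276e+00, -1.89372626e-05,
        1.30249588e+00, -9.55076760e-02]), 'joint_velocities': array([-0.00031928,  0.00060903,  0.00024617, -0.00029494,  0.00054899,
       -0.00057553]), 'tau': array([-4.95898625e-03, -8.78831148e+01, -3.81857586e+01,  7.03922426e-02,
        5.31778182e-02, -2.86025092e-06]), 'tool_pos': array([ 218.77906858, -585.03852645,  213.32752516]), 'eef_rot': array([ 9.84038648e-01,  1.77953793e-01, -6.09366371e-05, -6.19407298e-04]), 'wrist_force': array([-0.22013903, -0.3565389 ,  0.35609377]), 'moment': array([-0.00398753, -0.0002253 , -0.0092974 ]), 'gripper_force': 0.0, 'grip_width': 90.90398403332425}
side 53.64378960468165 314.1158893600547 203.33354356364327 -0.08249936611439382 [[-0.919, -0.246, 0.308, 336.612], [-0.393, 0.593, -0.702, 693.095], [-0.01, -0.767, -0.642, 718.459], [0.0, 0.0, 0.0, 1.0]]
top 42.77947699674869 323.51835843539703 197.89619808944306 -0.10963262306130629 [[-0.006, -0.993, 0.122, 476.272], [-1.0, 0.002, -0.03, 45.524], [0.029, -0.122, -0.992, 1315.801], [0.0, 0.0, 0.0, 1.0]]
```

View pics/top0.png

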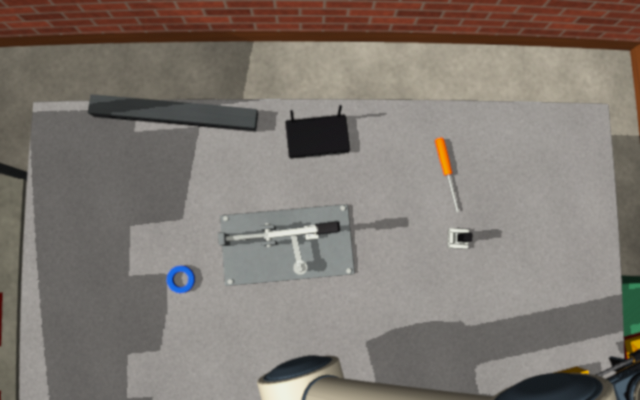

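View pics/side0.png

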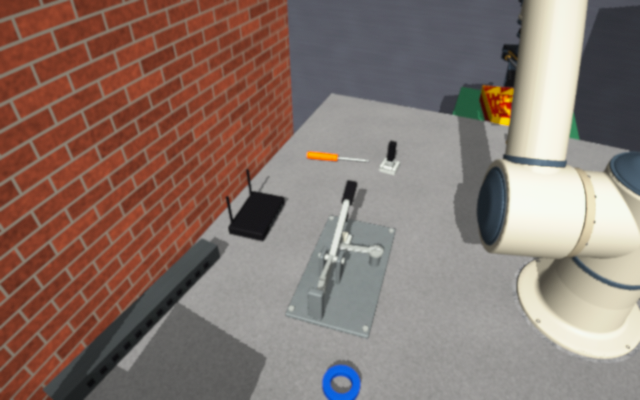

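The top view shows the press with its paddle near (328,228), the screw near (300,267) and the key in its stand near (460,238). The tape is near (180,279) and the router near (318,136). The side view shows the screw at (375,253), the paddle at (350,190) and the key at (391,155).

```bash
python3 - <<'E'
from h import *
t=load("top0"); s=load("side0")
def crop(s,x,y,w,h,k): return cv2.resize(s["img"][y:y+h,x:x+w,::-1],(w*k,h*k),interpolation=cv2.INTER_CUBIC)
a=crop(t,215,200,150,90,5); 
b=np.hstack([crop(t,440,220,40,36,6),crop(s,372,135,40,36,6),np.zeros((216,750-480,3),np.uint8)])
cv2.imwrite("pics/c1.png",np.vstack([a[:380],b]))if 0 else cv2.imwrite("pics/c1.png",np.vstack([a[:380],b]))
# masks
g=t["img"].astype(int)
# plate: bluish-grey darker than table
hsv=cv2.cvtColor(t["img"],cv2.COLOR_RGB2HSV)
print(hsv[275,250],hsv[250,200],hsv[215,290],t["img"][275,250],t["img"][250,200])
sub=g[195:295,210:365]; m=((sub[...,1]-sub[...,0])>3).astype(np.uint8)
m=cv2.morphologyEx(m,cv2.MORPH_CLOSE,np.ones((9,9)));
c=max(cv2.findContours(m,0,2)[0],key=cv2.contourArea); r=cv2.boxPoints(cv2.minAreaRect(c))+[210,195]
P=np.array([onz(t,*p,12) for p in r]); print(r.round(1).tolist(),P.round(1).tolist(),np.linalg.norm(P-np.roll(P,1,0),axis=1))
print("centre",P.mean(0))
for nm,im,bx in(("t",t,(440,225,480,250)),("s",s,(378,135,405,176))):
    x0,y0,x1,y1=bx; v=im["img"][y0:y1,x0:x1].max(2)
    for lab,mm in(("dark",v<60),("bright",v>190)):
        c=cv2.findContours(mm.astype(np.uint8),0,2)[0]
        if c: c=max(c,key=cv2.contourArea); print(nm,lab,cv2.contourArea(c),(np.array(cv2.boundingRect(c))+[x0,y0,0,0]))
E
```

```text
[ 75  11 143] [ 15  13 157] [ 83   8 136] [137 143 140] [157 153 149]
[[216.5, 216.5], [346.9, 204.2], [353.4, 273.1], [223.0, 285.5]] [[588.8, 280.4, 12.0], [619.9, -54.0, 12.0], [443.7, -68.8, 12.0], [414.0, 261.3, 12.0]] [175.84551873 335.84981343 176.82470917 331.34752404]
centre [516.59983054 104.74406166  12.        ]
t dark 84.0 [458 233  14   9]
t bright 50.5 [450 228  18  15]
s dark 99.0 [388 142   8  19]
s bright 121.5 [380 159  19  16]
```

View pics/c1.png

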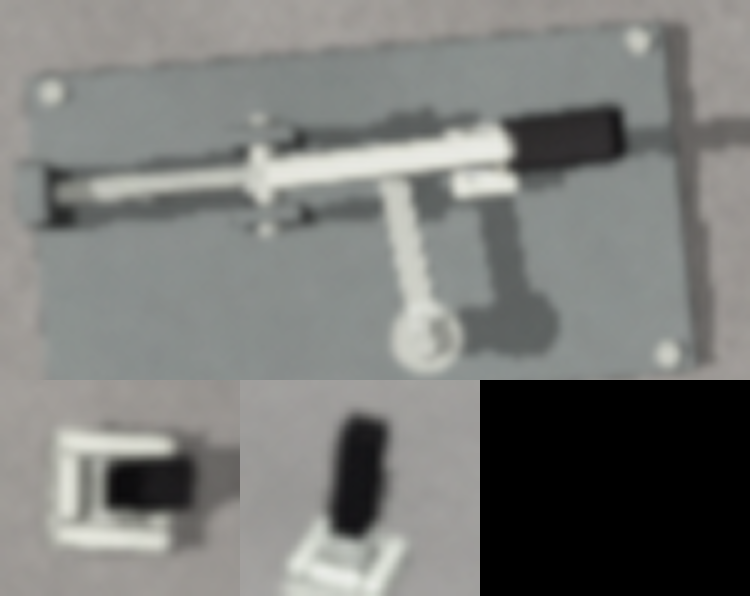

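The crop shows the press plate yawed slightly, with the screw at about (300.6,267.4). The stand is square to the image, centred at about (459,238) in the top view, with the key upright in it.

```bash
cat >> h.py <<'E'
def tri(s1,p1,s2,p2):
    o1,r1=ray(s1,*p1);o2,r2=ray(s2,*p2)
    k=np.linalg.lstsq(np.c_[r1,-r2],o2-o1,rcond=None)[0]
    a,b=o1+k[0]*r1,o2+k[1]*r2; return (a+b)/2,np.linalg.norm(a-b)
def yaw():
    q=state()["eef_rot"]; return 2*np.arctan2(q[1],q[0])
def go(x,y,z,ph):
    "tool shifts in mm (x,y,z in current tool axes) and turn about tool z to reach TCP x,y,z, tool-x yaw ph"
    p=state()["tool_pos"]; f=yaw(); d=np.array([x,y,z])-p
    return np.round([d[0]*np.cos(f)+d[1]*np.sin(f), d[0]*np.sin(f)-d[1]*np.cos(f), -d[2]],1), round((f-ph+np.pi)%(2*np.pi)-np.pi,3)
E
python3 - <<'E'
from h import *
t=load("top0"); s=load("side0")
T=lambda x,y,k=5,ox=215,oy=200:(ox+(x+.5)/k-.5,oy+(y+.5)/k-.5)
print("screw",onz(t,*T(428,337),60))
# corner bolts of plate
for p in((50,93),(637,41),(668,354)): print("bolt",onz(t,*T(*p),14))
print("stand top",[onz(t,*T(x,y-380,6,440,220),22).round(1).tolist() for x,y in((62,428),(50,548),(172,550),(176,432))])
print("stand side",[onz(s,*T(x-240,y-380,6,372,135),22).round(1).tolist() for x,y in((326,518),(285,585),(372,596),(406,542))])
print("keytop",tri(t,T(180,482-380,6,440,220),s,T(368-240,418-380,6,372,135)))
print("keytop on z98",onz(t,*T(180,482-380,6,440,220),98),onz(s,*T(368-240,421-380,6,372,135),98))
print("lever pad z156: ",onz(t,*T(565,138),156))
print(yaw())
print(go(525,-215,300,0))
E
```

```text
screw [460.58574718  65.49103569  60.        ]
bolt [584.29576603 259.2237889   14.        ]
bolt [610.33191292 -41.10066323  14.        ]
bolt [450.70337554 -55.35541989  14.        ]
stand top [[557.5, -318.5, 22.0], [506.2, -311.6, 22.0], [504.8, -365.0, 22.0], [555.4, -368.6, 22.0]]
stand side [[548.3, -365.5, 22.0], [551.4, -297.0, 22.0], [507.8, -304.7, 22.0], [503.5, -359.5, 22.0]]
keytop (array([ 529.838383  , -344.95698532,   99.11625697]), np.float64(1.214470224655221))
keytop on z98 [ 530.48330939 -345.19443983   98.        ] [ 528.86802024 -344.11784999   98.        ]
lever pad z156:  [551.43156461   1.59136587 156.        ]
0.3577605975423229
(array([ 416.4, -239.4,  -86.6]), np.float64(0.358))
```

```bash
python3 -c "
from h import *
print(go(530,-341,230,0))"
```

```text
(array([ 377. , -119.7,  -16.6]), np.float64(0.358))
```

```bash
python3 -m creep '[[0.040,-0.013,-0.002,0,0,0,100],[0.040,-0.013,-0.002,0,0,0,100],[0.040,-0.013,-0.002,0,0,0,100],[0.040,-0.013,-0.002,0,0,0,100],[0.040,-0.013,-0.002,0,0,0,100],[0.040,-0.013,-0.002,0,0,0,100],[0.040,-0.013,-0.002,0,0,0,100],[0.040,-0.013,-0.002,0,0,0,100],[0.040,-0.013,-0.002,0,0,0,100],[0.017,-0.003,-0.002,0,0,0,100]]' && python3 -m creep '[[0,0,0,0,0,0.12,100],[0,0,0,0,0,0.12,100],[0,0,0,0,0,0.118,100],[0,0,0,0,0,0,100],[0,0,0,0,0,0,100],[0,0,0,0,0,0,100],[0,0,0,0,0,0,100],[0,0,0,0,0,0,100],[0,0,0,0,0,0,100],[0,0,0,0,0,0,100]]' && python3 - <<'E'
from h import *
print(yaw(),state()["tool_pos"],state()["joint_positions"])
s=snap("wrist","w1"); print(s["fov_y"],np.round(s["T"],3).tolist()); print(proj(s,[530,-341,98]),proj(s,[530,-341,22]))
E
```

```text
t: 1.1
tool_pos: [532.2, -338.2, 233.7]
eef_rot: [0.984, 0.179, 0.0, -0.0]
wrist_force: [-1.2, -0.3, 0.2]
grip_width: 91.3
gripper_force: 0.0
t: 2.1
tool_pos: [530.0, -341.0, 233.9]
eef_rot: [1.0, 0.0, 0.0, -0.0]
wrist_force: [0.6, -0.4, 0.1]
grip_width: 91.3
gripper_force: 0.0
0.0001194762984875616 [ 530.0054852  -340.9868511   233.90117563] [-6.66423023e-01  4.83876709e-01  1.30513824e+00  2.70298248e-05
  1.35259013e+00  9.04247976e-01]
66.28848837407928 [[0.001, -0.962, -0.274, 605.81], [-1.0, -0.001, -0.0, -341.167], [0.0, 0.274, -0.962, 405.031], [0.0, 0.0, 0.0, 1.0]]
[323.5860204  191.44948717] [323.6321273  177.10406239]
```

View pics/w1.png

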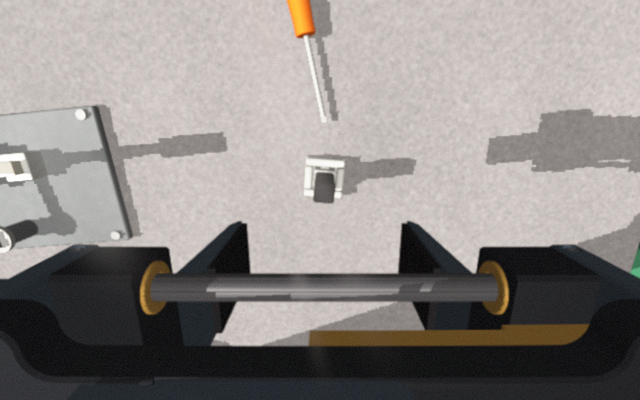

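The wrist view shows the key dead centre, with its top near (324,180–200) and the stand square to the tool near (324,165). I'll measure these precisely.

```bash
python3 - <<'E'
from h import *
s=load("w1"); g=s["img"][140:215,290:360]; k=8
v=g.max(2)
c=cv2.findContours((v<70).astype(np.uint8),0,2)[0]; c=max(c,key=cv2.contourArea); print(cv2.boundingRect(c),cv2.minAreaRect(c))
c=cv2.findContours((v>205).astype(np.uint8),0,2)[0]; c=max(c,key=cv2.contourArea); print(cv2.boundingRect(c),cv2.minAreaRect(c))
for P in ([541,-330,98],[541,-352,98],[519,-330,98],[519,-352,98],[519,-330,34],[555,-316,22],[505,-316,22],[505,-366,22],[555,-366,22]): print(P,(proj(s,P)-[290,140]).round(1))
cv2.imwrite("pics/c2.png",cv2.resize(g[...,::-1],None,fx=k,fy=k,interpolation=cv2.INTER_CUBIC))
E
```

```text
(38, 34, 6, 10) ((40.48999786376953, 38.43000030517578), (9.475231170654297, 3.9597983360290527), 81.8698959350586)
(0, 0, 54, 61) ((26.5, 30.0), (60.0, 53.0), 90.0)
[541, -330, 98] [22.8 41. ]
[541, -352, 98] [44.4 41. ]
[519, -330, 98] [23.  61.7]
[519, -352, 98] [44.1 61.7]
[519, -330, 34] [24.8 47.7]
[555, -316, 22] [13.6 17.4]
[505, -316, 22] [14.3 56.1]
[505, -366, 22] [52.9 56.2]
[555, -366, 22] [53.7 17.4]
```

View pics/c2.png

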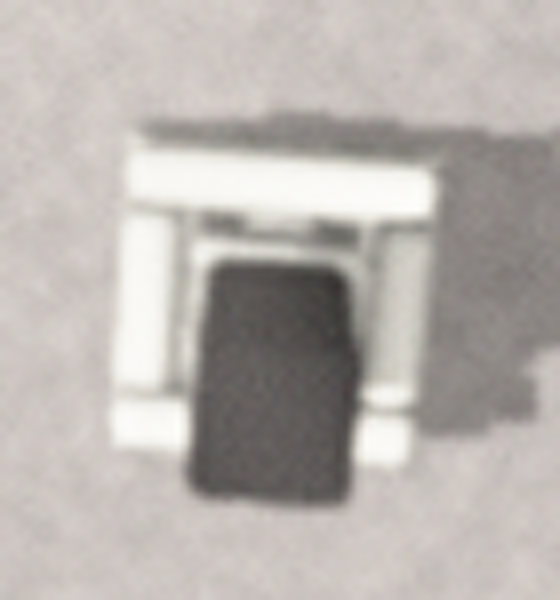

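The key stands at about (530,-341), yawed by about -0.055. A light patch at (280,222) suggests the slot runs along world x. Now the grasp.

```bash
python3 -m creep '[[0,0,0.02,0,0,0.055,100],[0,0,0.03,0,0,0,100],[0,0,0.03,0,0,0,100],[0,0,0.03,0,0,0,100],[0,0,0.03,0,0,0,100],[0,0,0.02,0,0,0,100],[0,0,0.017,0,0,0,100],[0,0,0,0,0,0,100],[0,0,0,0,0,0,20],[0,0,0,0,0,0,10]]' && python3 -m creep '[[0,0,0,0,0,0,5],[0,0,0,0,0,0,5],[0,0,0,0,0,0,5],[0,0,0,0,0,0,5],[0,0,0,0,0,0,5],[0,0,0,0,0,0,5],[0,0,0,0,0,0,5],[0,0,0,0,0,0,5],[0,0,0,0,0,0,5],[0,0,0,0,0,0,5]]'
```

```text
t: 3.15
tool_pos: [530.6, -341.4, 58.1]
eef_rot: [1.0, -0.028, 0.001, 0.0]
wrist_force: [-0.2, -0.3, -0.2]
grip_width: 78.3
gripper_force: 0.0
t: 4.15
tool_pos: [530.0, -341.0, 56.9]
eef_rot: [1.0, -0.028, -0.0, -0.0]
wrist_force: [0.2, 0.7, 0.2]
grip_width: 21.8
gripper_force: 30.0
```

```bash
python3 -m creep '[[0,0,-0.02,0,0,0,5],[0,0,-0.03,0,0,0,5],[0,0,-0.03,0,0,0,5],[0,0,-0.03,0,0,0,5],[0,0,-0.03,0,0,0,5],[0,0,-0.03,0,0,0,5],[-0.02,-0.02,0,0,0,0,5],[-0.03,-0.04,0,0,0,0,5],[-0.03,-0.04,0,0,0,0,5],[-0.02,-0.04,0,0,0,0,5]]' && python3 -m creep '[[-0.01,-0.04,0,0,0,0,5],[-0.01,-0.04,0,0,0,0,5],[-0.01,-0.04,0,0,0,0,5],[-0.01,-0.04,0,0,0,0,5],[-0.01,-0.04,0,0,0,0,5],[-0.01,-0.03,0,0,0,-0.05,5],[-0.005,-0.03,0,0,0,-0.05,5],[0,0,0,0,0,-0.05,5],[0,0,0,0,0,0,5],[0,0,0,0,0,0,5]]' && python3 - <<'E'
from h import *
print(yaw(),state()["tool_pos"],state()["grip_width"])
s=snap("wrist","w2"); a=snap("side","side2"); p=state()["tool_pos"]
print(proj(s,[460,66,60]),proj(a,p-[0,0,47]))
u,v=proj(a,p-[0,0,20]).astype(int); g=a["img"][v-40:v+40,u-40:u+40]
big=s["img"][:,:,::-1]; 
cv2.imwrite("pics/m2.png",np.hstack([big,np.pad(cv2.resize(g[...,::-1],(160,160),interpolation=cv2.INTER_CUBIC),((0,240),(0,0),(0,0)))]))
E
```

```text
t: 5.15
tool_pos: [435.7, -194.1, 226.7]
eef_rot: [1.0, -0.028, -0.0, -0.0]
wrist_force: [0.9, 0.4, -1.1]
grip_width: 21.9
gripper_force: 30.0
t: 6.15
tool_pos: [385.8, 67.1, 226.9]
eef_rot: [0.999, 0.047, 0.0, 0.0]
wrist_force: [-0.4, 0.3, -0.5]
grip_width: 21.9
gripper_force: 30.0
0.09325849954792954 [385.84462732  67.10502294 226.94388361] 21.92450105134744
[331.28716172 117.21343221] [415.52664928 217.77203485]
```

View pics/m2.png

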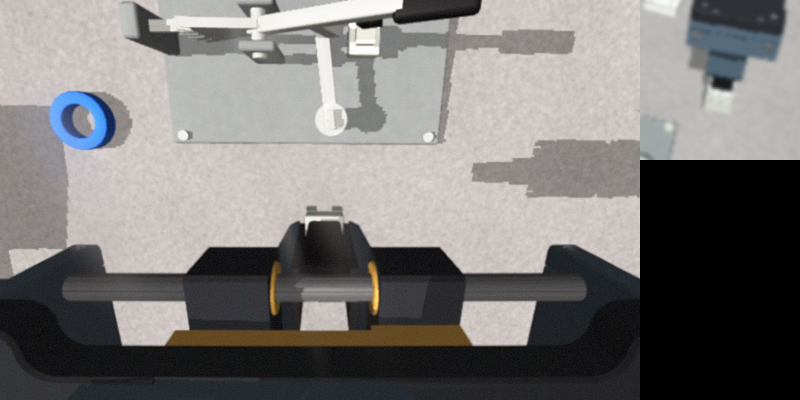

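The wrist view shows the screw at (331,118), right where it was predicted, with the arm running up to the lever. The key's foot shows at (325,212). I'll zoom in on both.

```bash
python3 - <<'E'
from h import *
s=load("w2"); a=load("side2")
c=lambda s,x,y,w,h,k: cv2.resize(s["img"][y:y+h,x:x+w,::-1],(w*k,h*k),interpolation=cv2.INTER_CUBIC)
cv2.imwrite("pics/c3.png",np.hstack([c(s,290,20,70,125,4),np.vstack([c(s,295,195,60,40,8),np.pad(c(a,395,195,40,36,5),((0,0),(0,280),(0,0)))])]))
E
```

```text
(no output)
```

View pics/c3.png

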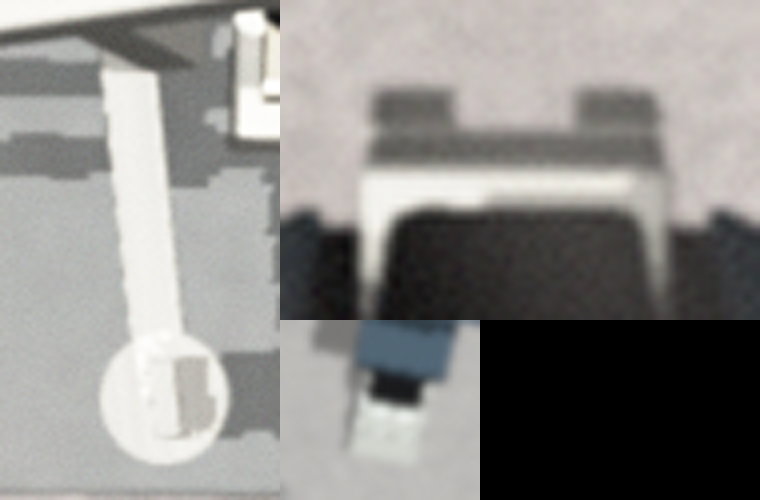

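```bash
python3 - <<'E'
from h import *
s=load("w2")
T=lambda x,y:(290+(x+.5)/4-.5,20+(y+.5)/4-.5)
C=onz(s,*T(165,398),56);A=onz(s,*T(131,72),56);B=onz(s,*T(157,330),56)
print(C,A,B,"arm yaw",np.arctan2(*(A-C)[1::-1]),np.arctan2(*(A-B)[1::-1]), "edge pts",[onz(s,*T(*p),56)[:2].round(1) for p in((101,398),(229,398),(165,463))])
# foot centre vs tcp: foot front-lower corners at z=tcp-47
p=state()["tool_pos"]; F=[onz(s,295+x/8,195+y/8,p[2]-47) for x,y in((371,92),(659,92))]; print("foot front",F,p)
print("top cam check",onz(load("top0"),300.6,267.4,60))
E
```

```text
[457.96137358  66.14634736  56.        ] [536.46176468  82.67872362  56.        ] [475.16266312  70.01679461  56.        ] arm yaw 0.20756914747377914 0.20369501153695357 edge pts [array([456.3,  83.3]), array([459.6,  49. ]), array([440.9,  64.4])]
foot front [array([397.47347918,  54.96902515, 179.90857442]), array([399.99213088,  28.3058435 , 179.90857442])] [385.9068761   66.82016824 226.90857442]
top cam check [459.60990536  64.51665907  60.        ]
```

The slot clearly runs along tool x. The screw is at (458.3,66.1) and the arm's yaw is 0.206. I'll move over it.

```bash
python3 -m creep '[[0.012,0.0016,0,0,0,0,5],[0.02,0.002,0,0,0,0,5],[0.02,0.002,0,0,0,0,5],[0.0202,0.002,0,0,0,0,5],[0,0,0.02,0,0,-0.113,5],[0,0,0.03,0,0,0,5],[0,0,0.03,0,0,0,5],[0,0,0.025,0,0,0,5],[0,0,0,0,0,0,5],[0,0,0,0,0,0,5]]' && python3 - <<'E'
from h import *
print(yaw(),go(458.3,66.1,103,.206))
s=snap("wrist","w3"); a=snap("side","side3"); t=snap("top","top3")
u,v=proj(a,[458,66,70]).astype(int)
c=lambda s,x,y,w,h,k: cv2.resize(s["img"][y:y+h,x:x+w,::-1],(w*k,h*k),interpolation=cv2.INTER_CUBIC)
cv2.imwrite("pics/c4.png",np.hstack([c(s,260,150,130,100,4),c(a,u-30,v-50,35*2,100,4)]))
E
```

```text
t: 7.25
tool_pos: [459.0, 66.3, 122.2]
eef_rot: [0.995, 0.103, -0.0, -0.0]
wrist_force: [-0.5, 0.8, -1.5]
grip_width: 22.0
gripper_force: 30.0
0.20697194832446555 (array([-0.8,  0. , 19.2]), np.float64(0.001))
```

View pics/c4.png

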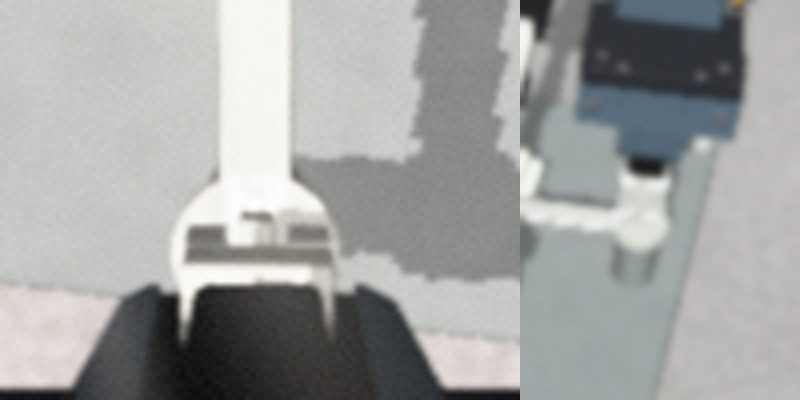

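The slot straddles the bar: slot edges at about 226 and 288, bar centred at about 254, arm centred at 256. I'll descend.

```bash
python3 -m creep '[[0,0,0.004,0,0,0,5],[0,0,0.004,0,0,0,5],[0,0,0.003,0,0,0,5],[0,0,0.003,0,0,0,5],[0,0,0.002,0,0,0,5],[0,0,0.001,0,0,0,5],[0,0,0.001,0,0,0,5],[0,0,0.0005,0,0,0,5],[0,0,0,0,0,0,5],[0,0,0,0,0,0,5]]'
```

```text
t: 8.4
tool_pos: [458.4, 66.6, 103.5]
eef_rot: [0.995, 0.104, 0.0, -0.0]
wrist_force: [0.2, 0.5, -1.9]
grip_width: 22.2
gripper_force: 30.0
```

```bash
python3 -m creep '[[0,0,0,0,0,-0.05,5],[0,0,0,0,0,-0.1,5],[0,0,0,0,0,-0.1,5],[0,0,0,0,0,-0.1,5],[0,0,0,0,0,-0.1,5],[0,0,0,0,0,-0.1,5],[0,0,0,0,0,-0.1,5],[0,0,0,0,0,-0.1,5],[0,0,0,0,0,-0.1,5],[0,0,0,0,0,-0.05,5]]' && python3 - <<'E'
from h import *
print(yaw(),state()["moment"],state()["tool_pos"])
s=snap("wrist","w5");t=snap("top","t5");a=snap("side","s5")
c=lambda s,x,y,w,h,k: cv2.resize(s["img"][y:y+h,x:x+w,::-1],(w*k,h*k),interpolation=cv2.INTER_CUBIC)
cv2.imwrite("pics/c5.png",np.vstack([np.hstack([c(s,160,40,320,210,2)]),np.hstack([c(a,290,170,128,80,5)])]))
E
```

```text
t: 9.4
tool_pos: [458.9, 66.1, 103.6]
eef_rot: [0.849, 0.528, 0.0, 0.001]
wrist_force: [2.1, -5.7, -1.3]
grip_width: 21.8
gripper_force: 30.0
1.1120965769617923 [-1.38277621 -0.49830693 -0.10644294] [458.8936037   66.06342486 103.58788955]
```

View pics/c5.png

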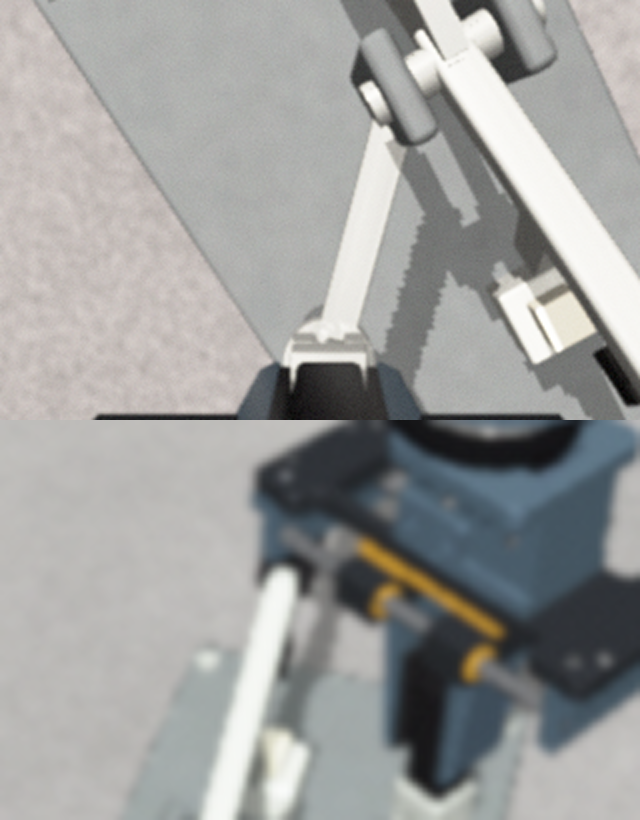

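The wrist view shows the arm swinging round, with its centreline running from about (354,107) to (332,190) in the full image, lagging the key by the slot's play.

```bash
python3 - <<'E'
from h import *
s=load("w5"); A=onz(s,160+389/2,40+140/2,56);B=onz(s,160+344/2,40+305/2,56)
print(A,B,np.arctan2(*(A-B)[1::-1]), np.arctan2(*(A-np.array([458.5,66.1,56]))[1::-1]))
E
python3 -m creep '[[0,0,0,0,0,-0.05,5],[0,0,0,0,0,-0.08,5],[0,0,0,0,0,-0.08,5],[0,0,0,0,0,-0.08,5],[0,0,0,0,0,-0.06,5],[0,0,0,0,0,-0.05,5],[0,0,0,0,0,0,5],[0,0,0,0,0,0,5],[0,0,0,0,0,0,5],[0,0,0,0,0,0,5]]' && python3 - <<'E'
from h import *
print(yaw(),state()["moment"],state()["tool_pos"])
s=snap("wrist","w6")
g=cv2.resize(s["img"][40:250,160:480],None,fx=2,fy=2)
cv2.imwrite("pics/c6.png",g[...,::-1])
E
```

```text
[511.99591416 128.96834886  56.        ] [472.83134559  83.37704267  56.        ] 0.8610797935915664 0.865768593667625
t: 10.55
tool_pos: [459.2, 66.5, 103.7]
eef_rot: [0.729, 0.684, 0.001, 0.001]
wrist_force: [3.6, -3.4, -0.7]
grip_width: 22.2
gripper_force: 30.0
1.5069254930778095 [-0.85779043 -0.95180071 -0.05258214] [459.17188345  66.45698723 103.67416047]
```

View pics/c6.png

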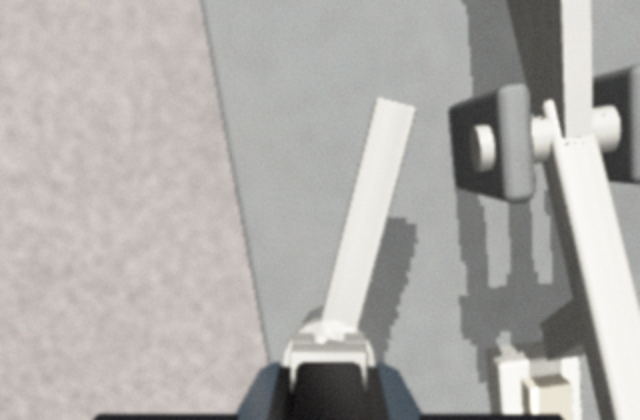

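The arm now stands at a yaw of about 1.255 (latch about 1.165), free of the lever. I'll add a little more turn, back off the play, and release.

```bash
python3 -m creep '[[0,0,0,0,0,-0.04,5],[0,0,0,0,0,-0.04,5],[0,0,0,0,0,0,5],[0,0,0,0,0,0.08,5],[0,0,0,0,0,0.08,5],[0,0,0,0,0,0.06,5],[0,0,0,0,0,0,5],[0,0,0,0,0,0,45],[0,0,0,0,0,0,45],[0,0,0,0,0,0,45]]' && python3 -m creep '[[0,0,0,0,0,0,45],[0,0,0,0,0,0,45],[0,0,0,0,0,0,45],[0,0,-0.01,0,0,0,45],[0,0,-0.02,0,0,0,45],[0,0,-0.03,0,0,0,45],[0,0,-0.03,0,0,0,45],[0,0,-0.03,0,0,0,45],[0,0,0,0,0,0,45],[0,0,0,0,0,0,0]]' && python3 - <<'E'
from h import *
print(yaw(),state()["tool_pos"])
s=snap("wrist","w7");snap("side","s7");snap("top","t7")
a=load("s7"); c=lambda s,x,y,w,h,k: cv2.resize(s["img"][y:y+h,x:x+w,::-1],(w*k,h*k),interpolation=cv2.INTER_CUBIC)
cv2.imwrite("pics/c7.png",np.hstack([s["img"][:,:,::-1][:, 100:540],c(a,330,150,80,100,4)]))
for P in([458.5,66.1,144],[458.5,66.1,56]): print(proj(s,P),proj(a,P))
E
```

```text
t: 11.6
tool_pos: [458.3, 66.6, 103.4]
eef_rot: [0.775, 0.632, -0.0, -0.0]
wrist_force: [0.5, 1.0, -0.4]
grip_width: 40.3
gripper_force: 0.0
t: 12.6
tool_pos: [458.6, 66.6, 224.2]
eef_rot: [0.775, 0.632, 0.001, 0.001]
wrist_force: [-0.5, 0.6, -0.1]
grip_width: 35.5
gripper_force: 0.0
1.3679012601494136 [458.56001244  66.59201367 224.16302078]
[325.37478566 208.78774064] [379.53054019 221.35723392]
[324.89739055 185.99134102] [375.7762221 249.6780152]
```

View pics/c7.png

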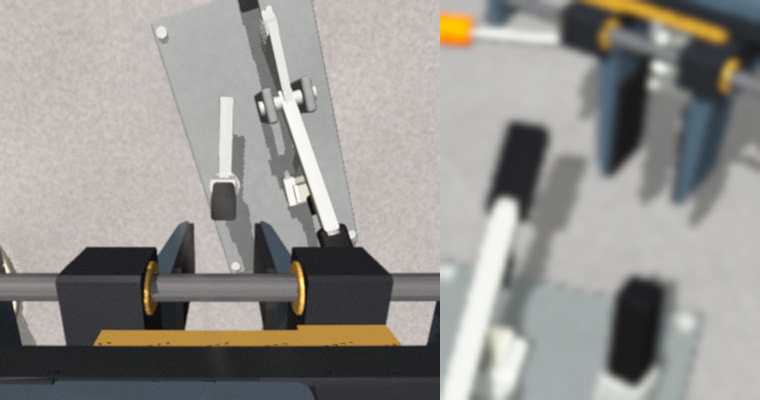

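The key stands upright by itself on the screw: its top is at (324,209) in the full wrist image, exactly where predicted, and the latch arm is well clear. I've now reached the picture limit, so from here I work from numbers only.

```bash
python3 -m creep '[[-0.0117,0.0257,0,0,0,0,0],[-0.0117,0.0257,0,0,0,0,0],[-0.0117,0.0257,0,0,0,0,0],[-0.0117,0.0258,0,0,0,0,0],[0,0,0,0,0,0.142,0],[0,0,0,0,0,0.142,0],[0,0,0,0,0,0.142,0],[0,0,0,0,0,0.142,0],[0,0,0,0,0,0.142,0],[0,0,0,0,0,0.142,0]]' && python3 -m creep '[[0,0,0,0,0,0.142,0],[0,0,0,0,0,0.142,0],[0,0,0,0,0,0.142,0],[0,0,0,0,0,0,0],[0,0,0,0,0,0,0],[0,0,0,0,0,0,0],[0,0,0,0,0,0,0],[0,0,0,0,0,0,0],[0,0,0,0,0,0,0],[0,0,0,0,0,0,0]]' && python3 - <<'E'
from h import *
s=load("w7"); A=onz(s,327,97,56);B=onz(s,324,172,56);print("arm yaw",np.arctan2(*(A-B)[1::-1]))
print(yaw(),go(550,0,175,.09))
t=snap("top","t8"); a=snap("side","s8")
# paddle: from pre-move pictures, dark blob in t0/side0 -> triangulate
for n,b in(("top0",(312,218,345,238)),("side0",(340,178,360,202))):
    x0,y0,x1,y1=b; s=load(n); m=(s["img"][y0:y1,x0:x1].max(2)<75).astype(np.uint8)
    c=max(cv2.findContours(m,0,2)[0],key=cv2.contourArea); (cx,cy),wh,an=cv2.minAreaRect(c); print(n,cx+x0,cy+y0,wh,an)
    if n=="top0": p=(cx+x0,cy+y0)
    else: print(tri(load("top0"),p,s,(cx+x0,cy+y0)))
E
```

```text
t: 13.75
tool_pos: [549.2, 0.0, 222.3]
eef_rot: [0.968, 0.252, -0.001, -0.0]
wrist_force: [0.2, -1.3, -0.4]
grip_width: 0.2
gripper_force: 0.0
t: 14.75
tool_pos: [549.8, -0.0, 223.4]
eef_rot: [0.999, 0.045, 0.0, -0.0]
wrist_force: [-0.1, 0.1, 1.3]
grip_width: 0.2
gripper_force: 0.0
arm yaw 1.3295005992133362
0.09015692293586887 (array([ 0.2,  0. , 48.4]), np.float64(0.0))
top0 328.3108100891113 227.36486530303955 (11.343530654907227, 23.18025779724121) 80.53767395019531
side0 349.36923027038574 191.1461524963379 (10.261577606201172, 20.96168327331543) 15.255118370056152
(array([ 5.50991122e+02, -3.55061203e-01,  1.50378789e+02]), np.float64(0.8696185636879816))
```

```bash
python3 -m creep '[[0,0,0.015,0,0,0,0],[0,0,0.02,0,0,0,0],[0,0,0.01,0,0,0,0],[0,0,0.004,0,0,0,0],[0,0,0.004,0,0,0,0],[0,0,0.004,0,0,0,0],[0,0,0.004,0,0,0,0],[0,0,0.003,0,0,0,0],[0,0,0,0,0,0,0],[0,0,0,0,0,0,0]]' && python3 -m creep '[[0,0,0.002,0,0,0,0],[0,0,0.002,0,0,0,0],[0,0,0.002,0,0,0,0],[0,0,0.002,0,0,0,0],[0,0,0.002,0,0,0,0],[0,0,0.001,0,0,0,0],[0,0,0.001,0,0,0,0],[0,0,0,0,0,0,0],[0,0,0,0,0,0,0],[0,0,0,0,0,0,0]]' && python3 -m creep '[[0,0,0.001,0,0,0,0],[0,0,0.001,0,0,0,0],[0,0,0.001,0,0,0,0],[0,0,0.001,0,0,0,0],[0,0,0,0,0,0,0],[0,0,0,0,0,0,0],[0,0,0,0,0,0,0],[0,0,0,0,0,0,0],[0,0,0,0,0,0,0],[0,0,0,0,0,0,0]]'
```

```text
t: 15.85
tool_pos: [550.0, 0.0, 159.7]
eef_rot: [0.999, 0.045, 0.0, -0.0]
wrist_force: [-0.4, 1.8, 3.0]
grip_width: 0.2
gripper_force: 1.3
t: 16.85
tool_pos: [550.8, -0.5, 148.4]
eef_rot: [0.999, 0.045, 0.001, 0.001]
wrist_force: [0.7, -3.1, 12.5]
grip_width: 0.4
gripper_force: 4.9
t: 17.85
tool_pos: [551.0, -0.7, 144.6]
eef_rot: [0.999, 0.045, 0.001, 0.001]
wrist_force: [-0.0, -6.0, 15.6]
grip_width: 0.3
gripper_force: 6.3
```

```bash
python3 -m creep '[[0,0,0.001,0,0,0,0],[0,0,0.001,0,0,0,0],[0,0,0.001,0,0,0,0],[0,0,0,0,0,0,0],[0,0,0,0,0,0,0],[0,0,0,0,0,0,0],[0,0,0,0,0,0,0],[0,0,0,0,0,0,0],[0,0,0,0,0,0,0],[0,0,0,0,0,0,0]]'
```

```text
t: 18.85
tool_pos: [551.1, -0.4, 141.7]
eef_rot: [0.999, 0.045, 0.002, 0.0]
wrist_force: [1.4, -1.8, 18.4]
grip_width: 0.6
gripper_force: 7.8
```

```bash
python3 -m creep '[[0,0,0.001,0,0,0,0],[0,0,0.001,0,0,0,0],[0,0,0,0,0,0,0],[0,0,0,0,0,0,0],[0,0,0,0,0,0,0],[0,0,0,0,0,0,0],[0,0,0,0,0,0,0],[0,0,0,0,0,0,0],[0,0,0,0,0,0,0],[0,0,0,0,0,0,0]]'
```

```text
t: 19.85
tool_pos: [549.7, -0.0, 138.4]
eef_rot: [0.999, 0.045, -0.0, 0.0]
wrist_force: [-0.1, -0.7, -0.5]
grip_width: 0.3
gripper_force: 0.0
```

The force dropped from 18 N to zero at z≈140, so the first click has passed. On to the second.

```bash
python3 -m creep '[[0,0,0.003,0,0,0,0],[0,0,0.003,0,0,0,0],[0,0,0.003,0,0,0,0],[0,0,0.003,0,0,0,0],[0,0,0.003,0,0,0,0],[0,0,0.002,0,0,0,0],[0,0,0.002,0,0,0,0],[0,0,0.002,0,0,0,0],[0,0,0,0,0,0,0],[0,0,0,0,0,0,0]]' && python3 -m creep '[[0,0,0.001,0,0,0,0],[0,0,0.001,0,0,0,0],[0,0,0.001,0,0,0,0],[0,0,0,0,0,0,0],[0,0,0,0,0,0,0],[0,0,0,0,0,0,0],[0,0,0,0,0,0,0],[0,0,0,0,0,0,0],[0,0,0,0,0,0,0],[0,0,0,0,0,0,0]]'
```

```text
t: 20.85
tool_pos: [550.8, -1.0, 118.4]
eef_rot: [0.999, 0.045, 0.001, 0.001]
wrist_force: [-1.0, -8.1, 16.7]
grip_width: 0.7
gripper_force: 7.0
t: 21.85
tool_pos: [551.0, -1.3, 115.5]
eef_rot: [0.999, 0.045, 0.001, 0.001]
wrist_force: [-2.8, -10.3, 20.1]
grip_width: 0.2
gripper_force: 9.0
```

```bash
python3 -m creep '[[0,0,0.001,0,0,0,0],[0,0,0.001,0,0,0,0],[0,0,0,0,0,0,0],[0,0,0,0,0,0,0],[0,0,0,0,0,0,0],[0,0,0,0,0,0,0],[0,0,0,0,0,0,0],[0,0,0,0,0,0,0],[0,0,0,0,0,0,0],[0,0,0,0,0,0,0]]'
```

```text
t: 22.85
tool_pos: [549.8, -0.0, 112.4]
eef_rot: [0.999, 0.045, 0.0, -0.0]
wrist_force: [0.4, 0.1, -0.7]
grip_width: 0.6
gripper_force: 0.0
```

The second click has passed at z≈114, as expected. Now the third.

```bash
python3 -m creep '[[0,0,0.003,0,0,0,0],[0,0,0.003,0,0,0,0],[0,0,0.003,0,0,0,0],[0,0,0.003,0,0,0,0],[0,0,0.003,0,0,0,0],[0,0,0.002,0,0,0,0],[0,0,0.001,0,0,0,0],[0,0,0.001,0,0,0,0],[0,0,0,0,0,0,0],[0,0,0,0,0,0,0]]' && python3 -m creep '[[0,0,0.001,0,0,0,0],[0,0,0.001,0,0,0,0],[0,0,0,0,0,0,0],[0,0,0,0,0,0,0],[0,0,0,0,0,0,0],[0,0,0,0,0,0,0],[0,0,0,0,0,0,0],[0,0,0,0,0,0,0],[0,0,0,0,0,0,0],[0,0,0,0,0,0,0]]'
```

```text
t: 23.85
tool_pos: [550.4, -1.4, 94.3]
eef_rot: [0.999, 0.045, 0.001, 0.001]
wrist_force: [-3.1, -13.0, 18.4]
grip_width: 0.4
gripper_force: 8.7
t: 24.85
tool_pos: [550.4, -1.5, 92.3]
eef_rot: [0.999, 0.045, 0.001, 0.001]
wrist_force: [-3.9, -14.0, 19.0]
grip_width: 0.4
gripper_force: 9.4
```

```bash
python3 -m creep '[[0,0,0.001,0,0,0,0],[0,0,0.001,0,0,0,0],[0,0,0,0,0,0,0],[0,0,0,0,0,0,0],[0,0,0,0,0,0,0],[0,0,0,0,0,0,0],[0,0,0,0,0,0,0],[0,0,0,0,0,0,0],[0,0,0,0,0,0,0],[0,0,0,0,0,0,0]]'
```

```text
t: 25.85
tool_pos: [550.6, -1.2, 90.5]
eef_rot: [0.999, 0.045, 0.001, 0.001]
wrist_force: [-3.5, -11.6, 23.3]
grip_width: 0.5
gripper_force: 11.5
```

```bash
python3 -m creep '[[0,0,0.001,0,0,0,0],[0,0,0.0005,0,0,0,0],[0,0,0,0,0,0,0],[0,0,0,0,0,0,0],[0,0,0,0,0,0,0],[0,0,0,0,0,0,0],[0,0,0,0,0,0,0],[0,0,0,0,0,0,0],[0,0,0,0,0,0,0],[0,0,0,0,0,0,0]]'
```

```text
t: 26.85
tool_pos: [549.7, -0.0, 87.9]
eef_rot: [0.999, 0.045, -0.0, -0.0]
wrist_force: [0.6, -1.2, 0.1]
grip_width: 0.5
gripper_force: 0.0
```

The third click has passed. I'll ease down until there is a firm but modest push.

```bash
python3 -m creep '[[0,0,0.001,0,0,0,0],[0,0,0.001,0,0,0,0],[0,0,0.001,0,0,0,0],[0,0,0.001,0,0,0,0],[0,0,0.0005,0,0,0,0],[0,0,0,0,0,0,0],[0,0,0,0,0,0,0],[0,0,0,0,0,0,0],[0,0,0,0,0,0,0],[0,0,0,0,0,0,0]]'
```

```text
t: 27.85
tool_pos: [549.8, -0.1, 83.4]
eef_rot: [0.999, 0.045, 0.0, 0.0]
wrist_force: [-0.8, -2.7, 4.4]
grip_width: 0.6
gripper_force: 2.2
```

```bash
python3 -m creep '[[0,0,0.001,0,0,0,0],[0,0,0.0005,0,0,0,0],[0,0,0,0,0,0,0],[0,0,0,0,0,0,0],[0,0,0,0,0,0,0],[0,0,0,0,0,0,0],[0,0,0,0,0,0,0],[0,0,0,0,0,0,0],[0,0,0,0,0,0,0],[0,0,0,0,0,0,0]]' && python3 - <<'E'
from h import *
a=load("s7");b=snap("side","s9")
d=cv2.absdiff(a["img"],b["img"]).max(2)
x,y=380,222; print("key region change",d[y-6:y+35,x-10:x+12].mean(), state()["wrist_force"])
E
```

```text
t: 28.85
tool_pos: [549.8, -0.0, 81.9]
eef_rot: [0.999, 0.045, 0.0, 0.0]
wrist_force: [-0.8, -3.9, 4.5]
grip_width: 0.5
gripper_force: 2.4
key region change 1.901330376940133 [ 0.41633267 -4.34745884  4.11932271]
```

The fingers are pressing steadily with about 4–5 N, and the key's image region hasn't changed. I'm handing in.

```bash
python3 -c "
from rig import close_job
print(close_job())"
```

```text
the job is handed in; nothing more can be done
None
```

The job is handed in: by my measurements the latch is at about 1.24 rad with the key standing free on the screw, and the fingers hold the lever at its third click with about 4–5 N (no verdict was returned), but I viewed 11 pictures, one over the limit of 10.

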